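# Lock the service cover of the tablet counter

## Task

One of the two wing fasteners on the sloping cover of the tablet counting machine has been left standing out with its wing askew. Turn its wing in line with the slot in its plate, push it fully home, then turn it a full quarter turn clockwise so that it is locked like the other one, and let go. Leave the other fastener locked as it is and do not shift the things standing and lying about.

Things in the scene. Friction and masses are not known exactly. Their poses are not given: they have to be found in the camera images.
- slot_a (a point): centre of the slot, on the face of the fixed steel plate (64 x 52 mm, standing 6 mm proud of the cover) of the fastener that is OPEN. z is the fastener's axis, straight out of the cover, 28 deg from vertical, leaning to the machine's front; x runs along the slot (46 x 10 mm), up the slope; y is level. The cover around it is flat.
- wing_a (a point): the black wing of the open fastener, 44 mm long, 12 mm thick and 34 mm tall along the fastener's axis; the point is on the axis, 21 mm above its underside, 13 mm below its top. x runs along the wing, y through its thickness, z out of the cover. It stands 36 mm out from point slot_a while the fastener is out and 23 mm when it is fully home. Under it, parallel, is the key bar (36 x 6 mm) that must pass the slot.
- turn_a (a joint): turn of the open fastener about its axis (rad): 0 with wing and key in line with the slot, positive clockwise as seen looking at the cover from outside; stops at -0.3 and +1.57. It starts out of line, between 0.5 and 1.3. It takes 0.05 N m and stays where left. The key enters the slot only within about 0.1 rad of 0; once fully in, it turns behind the plate; +1.57 is locked.
- push_a (a joint): how far the open fastener is pushed in along its axis (m): 0 out, 0.013 fully home. It starts at 0; it slides with about 4 N of friction and stays where it is left. Out of line with the slot it stops after about 0.0015; the key turns freely behind the plate from about 0.0125.
- wing_b (a point): the same point on the wing of the other, identical fastener on the same cover, 160 mm away across the slope; that one is already home and locked, with its wing level across the slope. Which of the two is on the left varies.
- turn_b (a joint): turn of the locked fastener, as turn_a; 1.57 at the start
- push_b (a joint): push of the locked fastener, as push_a; 0.013 at the start
- counter: the white tablet counting machine, fixed, 260 mm deep (x), 330 mm wide (y), 166 mm high; origin under its centre, front (-x) turned to the robot and to its left (+y). Its grey service cover slopes at 28 deg from 70 mm height at the front edge (x = -130 mm) up to 166 mm at x = +50 mm; behind that a flat top with two round caps 25 mm high.
- jar: bystander, loose: a brown screw-lid jar, 60 mm across, 85 mm high, beside the machine; origin at its underside
- flask: bystander, loose: a white bottle, 48 mm across, 100 mm high, on the other side of the machine; origin at its underside
- carton_top: bystander, loose: a small white carton, 50 x 80 x 30 mm, lying on the machine's flat back; origin at its underside
- carton: bystander, loose: a white carton, 60 x 110 x 40 mm, on the worktop; origin at its underside
- spatula: bystander, loose: a tablet spatula, 170 mm long, lying on the worktop in front of the machine; origin at its underside (handle end towards -x)
- syrup: bystander, loose: a brown glass bottle, 60 mm across, 140 mm high; origin at its underside
- calculator: bystander, loose: a desk calculator, 130 x 85 x 14 mm; origin at its underside

How it is judged:
By the outcome, as a careful person would: the job done as asked, in the order asked, and still so for the second after the job is handed in, with the robot touching nothing.
It also fails if it takes over 40 s, if anything falls off the work surface, if the arm or the gripper's body presses on something with over 40 N, if the wrist force passes 120 N, or if a joint passes its speed limit or range.

## Robot

A 7-joint arm with a two-finger parallel gripper is mounted at the origin on the work surface. World frame = base frame: x ahead of the robot, y to its left, z up, the work surface at z = 0. Lengths are in m, angles in rad, forces in N, time in s.
With the tool pointing down it reaches from about 0.4 to 0.85 m from the base axis. Payload 10.4 kg.
Tool frame: the origin (TCP) lies at the very end of the fingers, on their centre line; the grasp point (between the pads) lies manip.hold_point_z behind it (manip.hold_point_z is the distance from the TCP to the grasp point, in m); z points along the fingers, x is the direction in which the jaws open and shut, and the axes are right-handed (so a half turn about z gives the same grasp; the last joint's range is limited). The gripper opens to 85 mm and grips with 20 to 120 N. Pads are 22 mm wide; open, the fingers measure 114 mm over their backs; the gripper's body (76 mm by 85 mm) begins 54 mm behind the grasp point. The pads swing forward as they close: fully open they stand 13 mm farther back than shut.
Start: joints at [-1.339, 0.332, -0.065, 1.46, 0.022, 1.35, -0.088], TCP at [0.158, 0.605, 0.231] pointing down, gripper open.
Joint ranges: [-2.6, 2.6], [-0.5, 2.12], [-1.47, 1.34], [0.16, 2.42], [-1.27, 4.41], [0.06, 2.06], [-2.6, 2.6]. Speed limits (rad/s): [2.22, 2.22, 2.79, 2.79, 3.14, 3.14, 3.14].

## Interface

Orientations are given as a unit quaternion [x, y, z, w].
In Python, from workcell import readout, camera, camera_info, manip gives the robot as it stands.
- The arm moves only by the tool play_rows, never from a script. Its argument "rows" is a list of rows, each a list of 3 entries, a list of its own where there are three numbers: the shift along the world's x, y, z in mm, then the turn, a rotation vector about the world's x, y, z in degrees, then the finger opening in mm, from 0 to 85.4. In form: [[[tx, ty, tz], [rx, ry, rz], fingers], ...]. A call has 1 to 12 rows; each row shifts and turns the commanded pose from where the row before left it; what a row does not reach is not made up. A row lasts 1/8 s, in which the tool goes at most 62.5 mm and 10.7 degrees, less where a joint would pass 70% of its speed; a pose out of reach is approached as far as the arm can. A call with a gripper value outside its range is refused whole. The fingers move at their own pace and stop on an object; "force" is the grip in N (left out, the last holds). Time passes only in rows, so rows that do not move let the fingers close. It gives the time, the measured TCP pose, the force and the opening at its end, in the units of the state.
- readout.get_obs(): the state, without advancing time (a new reading comes with each control period).
- camera(name): name is "scene" or "top"; returns the picture (384x512x3 uint8, blue, green, red); there is no depth.
- camera_info(name): a dict with "fx", "fy", "cx", "cy" (pixels), "world_from_camera" (4x4, takes a point from camera to world coordinates). Camera axes: x right, y up, looking along -z (the intrinsics and any distortion apply to the point x, -y, -z); pixel columns grow to the right and rows downward; lengths in m; the calibration is good to about 2 mm. A picture is of the moment at which its call begins. camera_info takes no time and is no camera call.
- manip.hand_in(): hands the job in, once; it reports no verdict.
The state is a dict: "clock": time; "joint_pos": joint angles; "joint_velocities": joint speeds; "tau": joint torques, N m; "position": TCP position; "ee_rot": TCP orientation; "ft_force": force on the tool from outside, world axes, zero at the start; "torque": the same for the moment, N m; "grip_width": opening from 0.0 (shut) to 1.0 (fully open).
Only numpy, scipy, OpenCV 4.12 (cv2) and the standard library are available. Lean on these libraries where they do the work, as an engineer would, in place of code of your own. Each camera call takes 0.05 s, during which the arm holds its last target.

## Working session

There is one attempt and no reset: what is moved stays moved. The work goes in short steps, Python scripts to look and compute and a tool call to move; the robot and the scene stay as the last step left them, time stands still between calls to the robot, and variables do not carry over. Pictures are saved under pics/ and viewed, and the job is handed in when it is done.

Besides the shell and the picture viewer there is one more tool, called after "Emit:" by a JSON object that holds its "op" and its "data". play_rows: Moves the arm, as the interface text tells. Its arguments: {"type":"object","properties":{"rows":{"type":"array"},"force":{"type":"number"}},"required":["rows"]}

```bash
mkdir -p pics; ls
python3 - <<'E'
from workcell import readout, camera, camera_info, manip
import cv2
o=readout.get_obs(); print(o); print(manip.hold_point_z)
for n in("scene","top"):
    i=camera(n); cv2.imwrite(f"pics/{n}0.png",i); print(n,camera_info(n))
E
```

```text
pics
{'clock': 0.0, 'joint_pos': array([-1.33863822,  0.33287416, -0.06475282,  1.46095905,  0.02162758,
        1.34993269, -0.0885189 ]), 'joint_velocities': array([ 1.45284899e-05,  2.77412991e-04, -8.25727345e-04, -3.33963484e-04,
        1.03702735e-04, -1.40305295e-03,  4.84600632e-04]), 'tau': array([ 4.60616575e-04, -6.25467110e+01,  4.94271715e-02, -3.91588676e+01,
        1.63011497e-02,  9.96312912e-03, -7.59104523e-06]), 'position': array([0.15739246, 0.60444885, 0.2305062 ]), 'ee_rot': array([ 7.91187108e-01,  6.11573720e-01, -5.58562862e-04,  4.82488963e-04]), 'ft_force': array([ 0.11655103,  0.76686636, -0.52040719]), 'torque': array([-0.01594273, -0.07174194,  0.03071266]), 'grip_width': 1.0006946959392629}
0.0187
scene {'fx': 354.5900713881935, 'fy': 354.5900713881935, 'cx': 256.0786435355964, 'cy': 194.05604630717175, 'world_from_camera': array([[ 0.51436612, -0.47257582,  0.71561133,  1.51544126],
       [ 0.85743779,  0.298095  , -0.4194518 , -0.54576723],
       [-0.01509738,  0.82934399,  0.55853434,  0.87189662],
       [ 0.        ,  0.        ,  0.        ,  1.        ]])}
top {'fx': 486.93693897604345, 'fy': 486.93693897604345, 'cx': 246.90657576123652, 'cy': 185.86810153731997, 'world_from_camera': array([[-0.01567499,  0.99184429, -0.12648794,  0.36753544],
       [-0.99983707, -0.01668097, -0.00689777, -0.01034438],
       [-0.00895145,  0.12635921,  0.99194416,  1.69441654],
       [ 0.        ,  0.        ,  0.        ,  1.        ]])}
```

View pics/scene0.png

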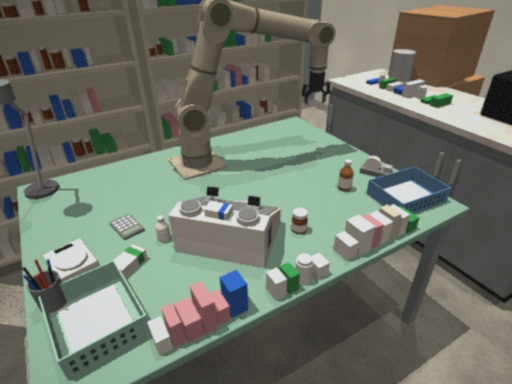

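View pics/top0.png

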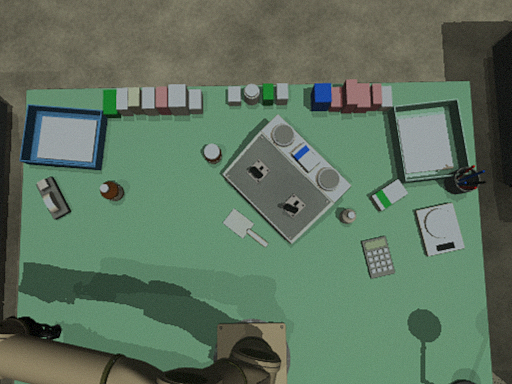

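The scene view shows the machine from behind, around (230,225). In the top view the machine is at about (287,178), with the two plates at about (258,170) and (294,205). I'll zoom in on those.

Run:
```python
import cv2
i=cv2.imread("pics/top0.png"); cv2.imwrite("pics/top0z.png",cv2.resize(i[110:250,210:360],None,fx=5,fy=4.2 and 5,interpolation=cv2.INTER_CUBIC)[:600*2,:750][:600])
cv2.imwrite("pics/top0w.png",cv2.resize(i[150:225,235:325],None,fx=8,fy=8,interpolation=cv2.INTER_CUBIC))
i=cv2.imread("pics/scene0.png");cv2.imwrite("pics/scene0z.png",cv2.resize(i[175:270,155:315],None,fx=5,fy=5,interpolation=cv2.INTER_CUBIC))
```

```text
(no output)
```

View pics/top0w.png

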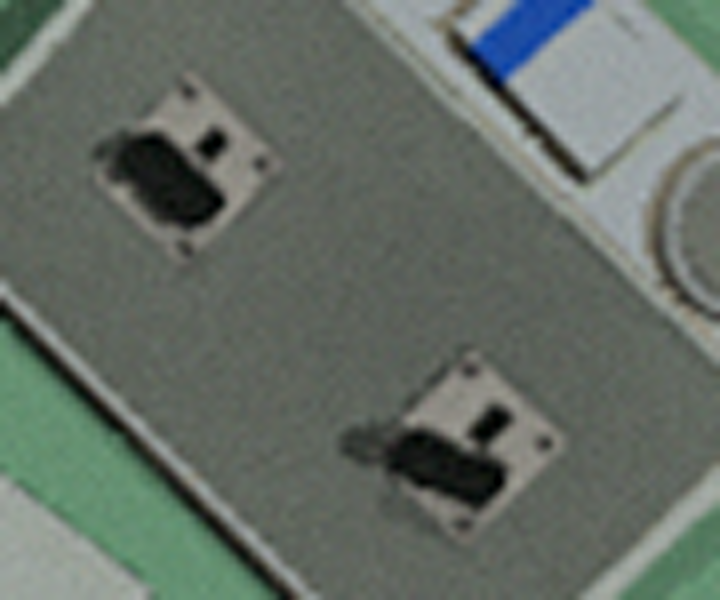

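View pics/scene0z.png

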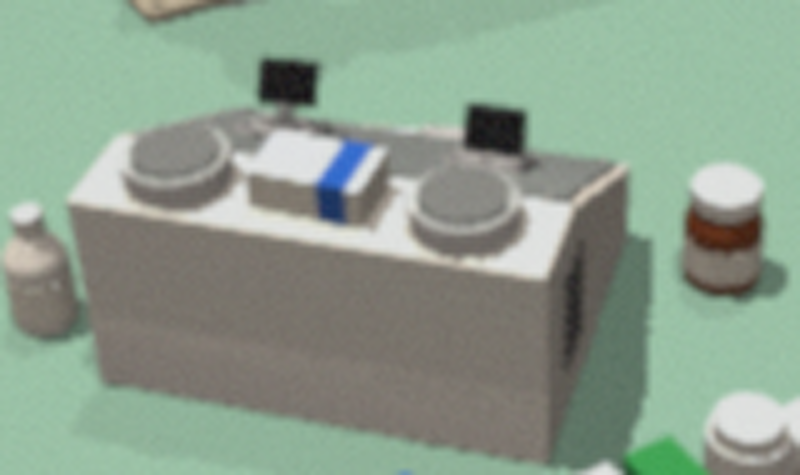

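View pics/top0z.png

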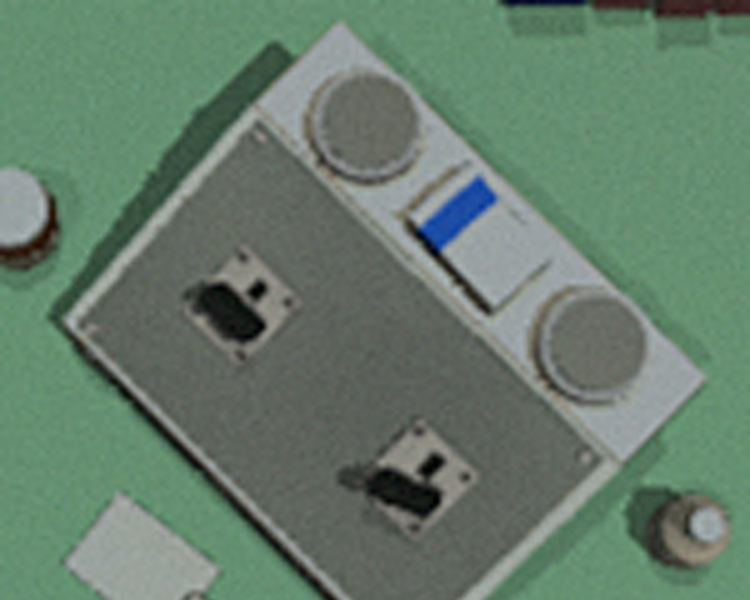

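In the top view, the upper-left fastener's wing (258,171) lies level across the slope, so it's locked. The lower-right wing (290,208) is askew, so that's the open one. Next I'll measure both.

```bash
cat > h.py <<'E'
import numpy as np,cv2
from scipy.spatial.transform import Rotation as R
from workcell import camera_info
def ray(n,u,v):
    c=camera_info(n);T=np.array(c["world_from_camera"])
    d=T[:3,:3]@np.array([(u-c["cx"])/c["fx"],-(v-c["cy"])/c["fy"],-1.]);return T[:3,3],d/np.linalg.norm(d)
def onplane(n,u,v,p0,nn):
    o,d=ray(n,u,v);return o+d*(np.dot(p0-o,nn)/np.dot(d,nn))
def tri(a,b):
    (o1,d1),(o2,d2)=ray(*a),ray(*b)
    t=np.linalg.lstsq(np.c_[d1,-d2],o2-o1,rcond=None)[0]
    p,q=o1+t[0]*d1,o2+t[1]*d2;return (p+q)/2,np.linalg.norm(p-q)*1e3
def proj(n,P):
    c=camera_info(n);T=np.linalg.inv(np.array(c["world_from_camera"]));p=T[:3,:3]@P+T[:3,3]
    return np.array([c["cx"]+c["fx"]*p[0]/-p[2],c["cy"]+c["fy"]*p[1]/p[2]])
E
python3 - <<'E'
from h import *
Z=np.array([0,0,1.])
px={(130,165,166):(278,114.4),(130,-165,166):(351,185.6),(50,165,166):(261.6,131),(50,-165,166):(334,202.4),(-130,165,70):(223,173.6)}
M=np.array(list(px))/1e3;W=np.array([onplane("top",*px[k],np.array([0,0,k[2]/1e3]),Z) for k in px])
a=M[:,:2]-M[:,:2].mean(0);b=W[:,:2]-W[:,:2].mean(0)
yaw=np.arctan2((a[:,0]*b[:,1]-a[:,1]*b[:,0]).sum(),(a*b).sum())
Rz=R.from_euler('z',yaw).as_matrix();t=W.mean(0)-Rz@M.mean(0);t[2]=0
print("yaw",np.degrees(yaw),"t",t,"resid mm\n",(W-(M@Rz.T+t))*1e3)
th=np.radians(28);Rc=Rz@np.array([[np.cos(th),0,-np.sin(th)],[0,1,0],[np.sin(th),0,np.cos(th)]])
print(Rc)
np.savez("m.npz",Rz=Rz,t=t,Rc=Rc)
def blobs(n,box,thr):
    i=cv2.imread(f"pics/{n}0.png");g=i.max(2)
    x0,y0,x1,y1=box;g=g[y0:y1,x0:x1]
    G=cv2.resize(g,None,fx=8,fy=8,interpolation=cv2.INTER_CUBIC)
    m=(G<thr).astype('uint8');cs,_=cv2.findContours(m,0,2)
    for c in cs:
        A=cv2.contourArea(c)/64
        if A<15: continue
        mm=cv2.moments(c);u=mm['m10']/mm['m00'];v=mm['m01']/mm['m00'];r=cv2.minAreaRect(c)
        print(n,A,(u+.5)/8-.5+x0,(v+.5)/8-.5+y0,r[1][0]/8,r[1][1]/8,r[2])
    return
for th_ in(40,55):
    blobs("top",(240,155,310,222),th_);blobs("scene",(198,180,268,212),th_)
# plates: bright
i=cv2.imread("pics/top0.png")[150:225,235:325]
G=cv2.resize(i,None,fx=8,fy=8,interpolation=cv2.INTER_CUBIC);print(G[200,240],G[300,240],G[150,180],G[400,480])
m=cv2.inRange(G,(125,125,125),(255,255,255));m=cv2.morphologyEx(m,cv2.MORPH_OPEN,np.ones((9,9)))
for c in cv2.findContours(m,0,2)[0]:
    if cv2.contourArea(c)>2000:
        r=cv2.minAreaRect(c);print(cv2.contourArea(c),r,(np.array(cv2.boxPoints(r))+.5)/8-.5+[235,150])
E
```

```text
yaw -46.37641392309518 t [ 0.58697055 -0.12417323  0.        ] resid mm
 [[-3.19986584e+00  8.91028399e-01 -8.32667268e-14]
 [ 5.38126855e-01  3.64391835e+00 -8.32667268e-14]
 [-1.76745095e+00 -3.12182762e+00 -8.32667268e-14]
 [ 3.38237629e+00  1.37200198e+00 -8.32667268e-14]
 [ 1.04681364e+00 -2.78512111e+00  5.55111512e-14]]
[[ 0.60916108  0.72388791 -0.32389669]
 [-0.63915509  0.68991759  0.33984479]
 [ 0.46947156  0.          0.88294759]]
top 74.5625 290.13591872729813 208.0559077256217 14.948495864868164 6.267958641052246 23.31770896911621
top 81.2421875 255.58872848350802 172.14144989902874 13.96535873413086 6.894290924072266 45.0
scene 62.2265625 253.52300428960032 200.68163057124923 9.74587631225586 7.104345321655273 7.696051120758057
scene 57.3203125 212.24296090591068 191.0950121530144 9.5333890914917 7.090915203094482 3.9451863765716553
top 84.7421875 290.01046180203434 207.99642182170186 15.687677383422852 6.702953338623047 21.974506378173828
top 47.8359375 253.44090927649845 207.15185570798627 40.48257827758789 1.7100729942321777 45.1335563659668
top 92.8125 255.34611040
[... 1080 characters left out ...]
6038589 205.84751511]]
3755.0 ((214.02528381347656, 143.4881134033203), (125.08345031738281, 64.39730834960938), 46.432098388671875) [[253.01136017 164.60809517]
 [258.84380722 159.06015587]
 [269.61996078 170.38893318]
 [263.78751373 175.93687248]]
39975.0 ((576.6339111328125, 82.99722290039062), (443.42205810546875, 210.2867431640625), 43.81880569458008) [[277.54536438 150.23166847]
 [295.74516296 131.26556587]
 [335.7381134  169.64263725]
 [317.53831482 188.60874176]]
2403.5 ((41.16136932373047, 47.6751594543457), (24.290258407592773, 137.44082641601562), 41.39871597290039) [[232.88831568 160.96157551]
 [244.24943256 148.07433546]
 [246.52702713 150.08221436]
 [235.16590977 162.96945477]]
```

Run:
```python
from h import *
m=np.load("m.npz");Rz,t,Rc=m["Rz"],m["t"],m["Rc"]
n=Rc[:,2]
for nm,a,b in(("open",(290.07,208.03),(212.18,191.06)),("lock",(255.5,172.13),(253.53,200.67))):
    P,e=tri(("top",*a),("scene",*b))
    print(nm,P,"gap",e,"machine",Rz.T@(P-t)*1e3,"wingpt",P+.004*n)
    # height above cover
    p0=t+Rz@np.array([-.13,0,.07]);print(" above cover",(P-p0)@n*1e3,"slope", (P-p0)@Rc[:,0]*1e3,"lvl",(P-p0)@Rc[:,1]*1e3)
    # wing direction: end-points of the wing in the top image on plane through P normal n
    for ang in((23.3,22.0) if nm=="open" else (45,42.5)):
        d=np.array([np.cos(np.radians(ang)),np.sin(np.radians(ang))])
        q=[onplane("top",*(np.array(a)+s*7*d),P,n) for s in(-1,1)]
        w=Rc.T@(q[1]-q[0]);print("  ang from slope-x toward y",np.degrees(np.arctan2(w[1],w[0])),np.linalg.norm(w)*1e3)
```

```text
open [ 0.49139348 -0.13417612  0.15367595] gap 2.4209623908146836 machine [-58.69933546 -76.08825524 153.67595269] wingpt [ 0.49009789 -0.13281674  0.15720774]
 above cover 40.407846598965655 slope 102.23823040269907 lvl -76.08825523662122
  ang from slope-x toward y -66.69297654208933 44.624992939836815
  ang from slope-x toward y -65.32088701666517 44.68095147038254
lock [ 0.61023086 -0.02724365  0.14097538] gap 1.646615436763314 machine [-54.11845334  83.71128387 140.9753846 ] wingpt [ 0.60893528 -0.02588427  0.14450717]
 above cover 27.043316685942127 slope 100.32035369152099 lvl 83.71128386855
  ang from slope-x toward y -89.96059817182609 45.42280846985518
  ang from slope-x toward y -87.2965806585328 45.51000000432162
```

```bash
cat >> h.py <<'E'
yaw=np.radians(-46.1);th=np.radians(28)
Rc=R.from_euler('z',yaw).as_matrix()@np.array([[np.cos(th),0,-np.sin(th)],[0,1,0],[np.sin(th),0,np.cos(th)]])
n=Rc[:,2]
W0=np.array([.4903,-.1332,.1565])  # wing point, out
def tool(turn): # tool x = wing y side, azimuth near +yc at turn 0
    x=R.from_rotvec(-turn*n).apply(Rc[:,1]);z=-n
    return R.from_matrix(np.c_[x,np.cross(z,x),z])
def delta(target_p,target_R):
    from workcell import readout
    o=readout.get_obs();r0=R.from_quat(o["ee_rot"])
    print("dp mm",np.round((target_p-o["position"])*1e3,1),"rotvec deg",np.round(np.degrees((target_R*r0.inv()).as_rotvec()),2))
def stat():
    from workcell import readout
    o=readout.get_obs();r=R.from_quat(o["ee_rot"]);x=Rc.T@r.apply([1,0,0]);z=Rc.T@r.apply([0,0,1])
    print("t",o["clock"],"pos",np.round(o["position"],4),"q",np.round(o["joint_pos"],2))
    print("turn deg",np.degrees(np.arctan2(x[0],x[1])),"tilt err",np.round(np.degrees(z[:2]),2),"TCP rel wing0 (cover frame) mm",np.round(Rc.T@(o["position"]-W0)*1e3,1),"Fcover",np.round(Rc.T@o["ft_force"],1),"Tz",round(float(n@o["torque"]),2),"grip",o["grip_width"])
E
python3 - <<'E'
from h import *
print(n, "wingz",Rc)
delta(W0-.0167*n+.1*n,tool(np.radians(67)))
stat()
E
```

```text
[-0.32553244  0.33827826  0.88294759] wingz [[ 0.61223748  0.72055111 -0.32553244]
 [-0.63620887  0.69340183  0.33827826]
 [ 0.46947156  0.          0.88294759]]
dp mm [ 3.057e+02 -7.095e+02 -6.000e-01] rotvec deg [  1.78 -31.72 -96.3 ]
t 0.1 pos [0.1575 0.6045 0.2306] q [-1.34  0.33 -0.06  1.46  0.02  1.35 -0.09]
turn deg -28.44633128915088 tilt err [-26.86  -0.06] TCP rel wing0 (cover frame) mm [-638.3  271.7  423.3] Fcover [-0.7  0.5 -0.6] Tz 0.01 grip 0.9977288134169623
```

Emit:
{"op": "play_rows", "data": {"rows": [[[37,-45,15],[0.15,-2.64,-8],60],[[37,-45,15],[0.15,-2.64,-8],60],[[37,-45,15],[0.15,-2.64,-8],60],[[37,-45,15],[0.15,-2.64,-8],60],[[37,-45,15],[0.15,-2.64,-8],60],[[37,-45,15],[0.15,-2.64,-8],60],[[10,-50,0],[0.15,-2.64,-8],60],[[10,-50,0],[0.15,-2.64,-8],60],[[10,-50,0],[0.15,-2.64,-8],60],[[10,-50,0],[0.15,-2.64,-8],60],[[10,-50,0],[0.15,-2.64,-8],60],[[0,0,0],[0,0,0],60]]}}

```text
clock: 1.6
position: [0.4296, 0.0819, 0.3211]
ee_rot: [0.966, -0.124, 0.187, 0.129]
ft_force: [-0.6, 0.8, 0.9]
grip_width: 0.704
```

Run:
```python
from h import *
delta(W0-.0167*n+.1*n,tool(np.radians(67)))
stat()
```

```text
dp mm [  33.6 -187.   -91. ] rotvec deg [ 0.16 -2.62 -7.99]
t 1.6 pos [0.4296 0.0819 0.3211] q [-0.95 -0.31  0.24  1.99  0.53  1.42 -1.05]
turn deg 58.99305503443499 tilt err [-1.83  1.86] TCP rel wing0 (cover frame) mm [-96.8 105.4 237.8] Fcover [-0.5  0.1  1.3] Tz 0.0 grip 0.7043346427050887
```

Emit:
{"op": "play_rows", "data": {"rows": [[[8,-47,-22],[0.16,-2.62,-8],50],[[8,-47,-23],[0,0,0],50],[[9,-47,-23],[0,0,0],50],[[9,-46,-23],[0,0,0],50],[[0,0,0],[0,0,0],50]]}}

```text
clock: 2.22
position: [0.4625, -0.1044, 0.2287]
ee_rot: [0.951, -0.193, 0.198, 0.138]
ft_force: [-0.1, 0.5, 0.9]
grip_width: 0.585
```

Run:
```python
from h import *
delta(W0-.0167*n+.1*n,tool(np.radians(67)))
stat()
from workcell import camera
for k,b in(("top",(150,225,235,325)),("scene",(120,240,155,315))):
    i=camera(k);cv2.imwrite(f"pics/{k}1.png",cv2.resize(i[b[0]:b[1],b[2]:b[3]],None,fx=5,fy=5,interpolation=cv2.INTER_CUBIC))
```

```text
dp mm [ 0.7 -0.6  1.4] rotvec deg [ 0.04 -0.16 -0.14]
t 2.225 pos [ 0.4625 -0.1044  0.2287] q [-0.78 -0.36  0.52  2.19  0.68  1.12 -0.93]
turn deg 66.80969624567032 tilt err [-0.08 -0.06] TCP rel wing0 (cover frame) mm [-1.4 -0.1 82.5] Fcover [0.  0.2 1. ] Tz 0.0 grip 0.5849595286955209
```

View pics/scene1.png

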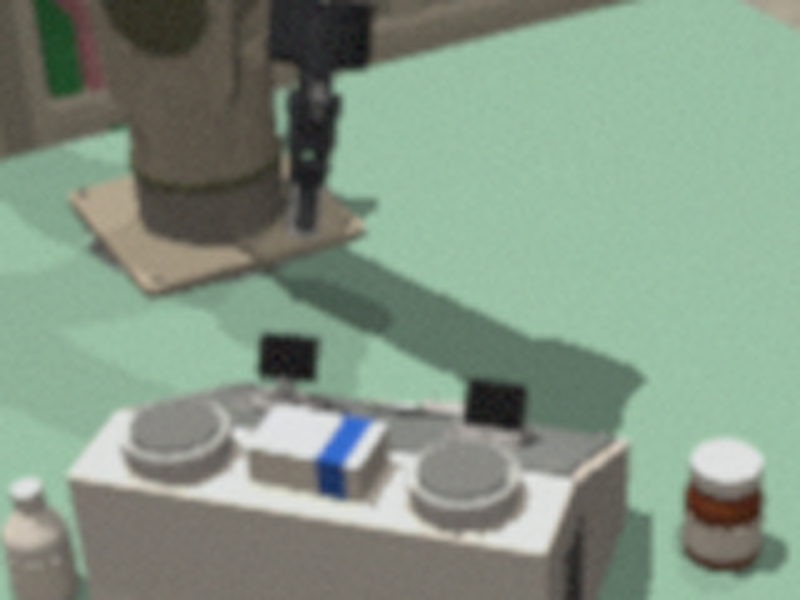

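View pics/top1.png

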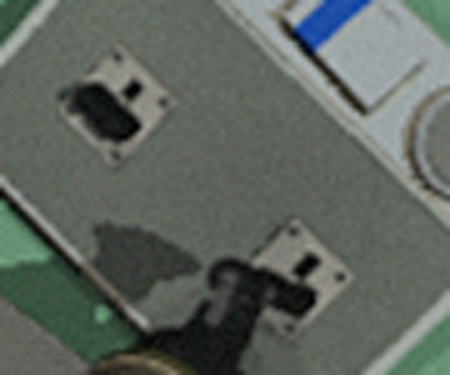

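The scene view has the gripper about 80 mm above the open wing, near (290,355). In the top view the fingers sit over the wing at (290,295) with the jaws across it. Descending along the fastener axis.

Emit:
{"op": "play_rows", "data": {"rows": [[[6,-6.3,-13.4],[0,0,0],50],[[5.2,-5.4,-14.1],[0,0,0],50],[[5.2,-5.4,-14.1],[0,0,0],50],[[5.2,-5.4,-14.1],[0,0,0],50],[[5.2,-5.4,-14.1],[0,0,0],50],[[5.2,-5.4,-14.1],[0,0,0],50],[[0,0,0],[0,0,0],50]]}}

```text
clock: 3.2
position: [0.4958, -0.1342, 0.1462]
ee_rot: [0.951, -0.19, 0.199, 0.137]
ft_force: [0.0, 0.3, -0.3]
grip_width: 0.584
```

Run:
```python
from h import *
stat()
from workcell import camera
for k,b in(("top",(150,225,235,325)),("scene",(120,240,155,315))):
    i=camera(k);cv2.imwrite(f"pics/{k}2.png",cv2.resize(i[b[0]:b[1],b[2]:b[3]],None,fx=5,fy=5,interpolation=cv2.INTER_CUBIC))
```

```text
t 3.2 pos [ 0.4958 -0.1342  0.1462] q [-0.78 -0.16  0.68  2.23  0.67  0.82 -0.9 ]
turn deg 66.55223503117153 tilt err [0.03 0.1 ] TCP rel wing0 (cover frame) mm [ -0.9   3.2 -11.2] Fcover [-0.3  0.2 -0.2] Tz 0.04 grip 0.5844389163160246
```

View pics/scene2.png

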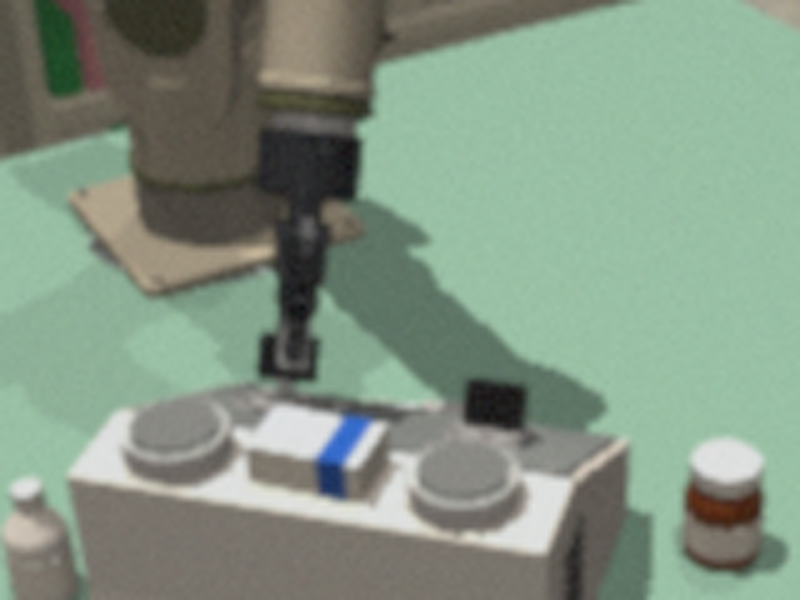

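View pics/top2.png

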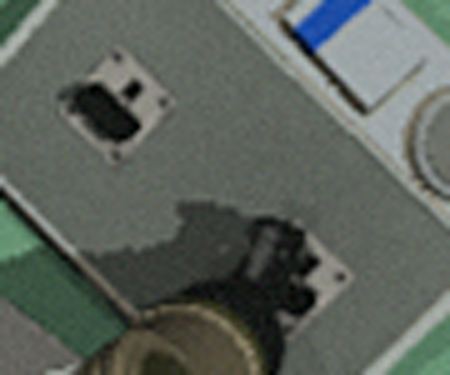

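The scene view shows the near finger at (293,350) across the wing (260–318). It sits about 3 mm too far to +y, which agrees with the readout. I'll correct that, go 4 mm deeper and close.

Emit:
{"op": "play_rows", "data": {"rows": [[[-0.5,-4.2,-3.1],[0,0,0],50],[[0,0,0],[0,0,0],50]]}}

```text
clock: 3.55
position: [0.4949, -0.1397, 0.1435]
ee_rot: [0.951, -0.192, 0.2, 0.137]
ft_force: [-0.5, -0.7, -0.1]
grip_width: 0.587
```

Run:
```python
from h import *
stat()
```

```text
t 3.55 pos [ 0.4949 -0.1397  0.1435] q [-0.77 -0.16  0.69  2.24  0.67  0.81 -0.89]
turn deg 66.72567909226451 tilt err [0.03 0.14] TCP rel wing0 (cover frame) mm [  0.9  -1.2 -15.2] Fcover [ 0.1 -0.9 -0.2] Tz 0.02 grip 0.5872956188439749
```

Emit:
{"op": "play_rows", "data": {"rows": [[[0,0,0],[0,0,0],8],[[0,0,0],[0,0,0],8],[[0,0,0],[0,0,0],8],[[0,0,0],[0,0,0],8],[[0,0,0],[0,0,0],8]], "force": 50}}

```text
clock: 4.18
position: [0.4928, -0.139, 0.1415]
ee_rot: [0.952, -0.192, 0.197, 0.137]
ft_force: [-8.0, 5.4, -1.5]
grip_width: 0.129
```

Run:
```python
from h import *
stat()
print(n*10)
```

```text
t 4.175 pos [ 0.4928 -0.139   0.1415] q [-0.77 -0.16  0.69  2.24  0.67  0.81 -0.89]
turn deg 66.65580480120785 tilt err [-0.18 -0.04] TCP rel wing0 (cover frame) mm [ -1.8  -2.2 -16. ] Fcover [-9.  -2.   3.1] Tz 0.06 grip 0.12877547991332364
[-3.2553244   3.38278256  8.82947593]
```

The grip holds at about 11 mm, which is the wing. I'll relieve the side load and turn it counter-clockwise by 66.7° to line up with the slot.

Emit:
{"op": "play_rows", "data": {"rows": [[[-2.3,0.9,-1.2],[0,0,0],8],[[0,0,0],[-2.72,2.82,7.36],8],[[0,0,0],[-2.72,2.82,7.36],8],[[0,0,0],[-2.72,2.82,7.36],8],[[0,0,0],[-2.72,2.82,7.36],8],[[0,0,0],[0,0,0],8]]}}

```text
clock: 4.92
position: [0.4934, -0.1385, 0.1426]
ee_rot: [0.966, 0.089, 0.153, 0.188]
ft_force: [3.7, -0.1, -2.8]
grip_width: 0.131
```

Run:
```python
from h import *
stat()
```

```text
t 4.925 pos [ 0.4934 -0.1385  0.1426] q [-0.83 -0.17  0.74  2.24  0.69  0.82 -0.33]
turn deg 33.396951183511206 tilt err [0.03 0.2 ] TCP rel wing0 (cover frame) mm [ -1.3  -1.4 -15.1] Fcover [ 1.   2.6 -3.7] Tz 0.07 grip 0.13138691665909324
```

Lateral forces are small and the turn is tracking. Continuing.

Emit:
{"op": "play_rows", "data": {"rows": [[[0,0,0],[-2.72,2.82,7.36],8],[[0,0,0],[-2.72,2.82,7.36],8],[[0,0,0],[-2.72,2.82,7.36],8],[[0,0,0],[-2.72,2.82,7.36],8],[[0,0,0],[0,0,0],8],[[0,0,0],[0,0,0],8]]}}

```text
clock: 5.68
position: [0.4944, -0.1376, 0.1431]
ee_rot: [0.9, 0.362, 0.093, 0.224]
ft_force: [8.3, 2.7, -4.7]
grip_width: 0.129
```

Run:
```python
from h import *
stat()
from workcell import camera
for k,b in(("top",(150,225,235,325)),("scene",(120,240,155,315))):
    i=camera(k);cv2.imwrite(f"pics/{k}3.png",cv2.resize(i[b[0]:b[1],b[2]:b[3]],None,fx=5,fy=5,interpolation=cv2.INTER_CUBIC))
```

```text
t 5.675 pos [ 0.4944 -0.1376  0.1431] q [-0.89 -0.19  0.79  2.24  0.71  0.83  0.23]
turn deg 0.19616155373754476 tilt err [0.04 0.31] TCP rel wing0 (cover frame) mm [ -1.   -0.1 -14.6] Fcover [ 1.2  7.8 -5.9] Tz -0.03 grip 0.1289700355167718
```

View pics/scene3.png

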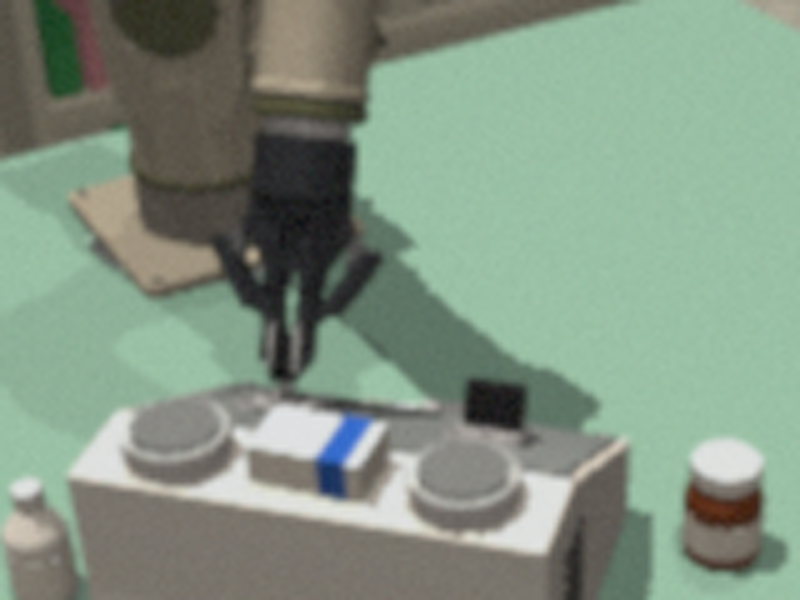

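View pics/top3.png

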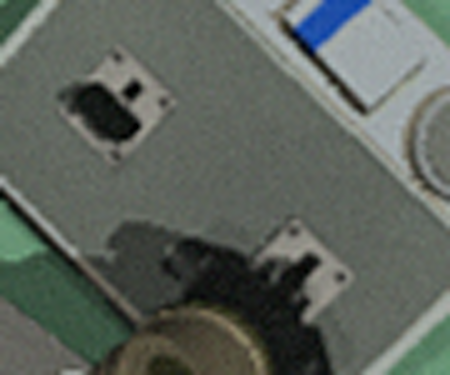

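In the top view the wing now points along the slot at (305,270), and the gripper reads a turn of 0.2°. Pushing in.

Emit:
{"op": "play_rows", "data": {"rows": [[[1.4,1.4,0],[0,0,0],8],[[1,-1,-2.65],[0,0,0],8],[[1,-1,-2.65],[0,0,0],8],[[0,0,0],[0,0,0],8]]}}

```text
clock: 6.28
position: [0.4967, -0.1396, 0.137]
ee_rot: [0.9, 0.363, 0.091, 0.224]
ft_force: [7.5, -2.3, -1.1]
grip_width: 0.135
```

Run:
```python
from h import *
stat()
```

```text
t 6.275 pos [ 0.4967 -0.1396  0.137 ] q [-0.9  -0.16  0.81  2.24  0.7   0.81  0.24]
turn deg 0.04515937185494055 tilt err [0.   0.11] TCP rel wing0 (cover frame) mm [ -1.1   0.2 -21.4] Fcover [ 5.5  3.9 -4.2] Tz 0.01 grip 0.13531211709455437
```

Emit:
{"op": "play_rows", "data": {"rows": [[[1,-1,-2.65],[0,0,0],8],[[1,-1,-2.65],[0,0,0],8],[[0,0,0],[0,0,0],8]]}}

```text
clock: 6.65
position: [0.4987, -0.1416, 0.1317]
ee_rot: [0.9, 0.363, 0.091, 0.224]
ft_force: [7.8, -3.9, 0.0]
grip_width: 0.13
```

Run:
```python
from h import *
stat()
from workcell import camera
for k,b in(("scene",(120,240,155,315)),):
    i=camera(k);cv2.imwrite(f"pics/{k}4.png",cv2.resize(i[b[0]:b[1],b[2]:b[3]],None,fx=5,fy=5,interpolation=cv2.INTER_CUBIC))
```

```text
t 6.65 pos [ 0.4987 -0.1416  0.1317] q [-0.9  -0.14  0.82  2.24  0.7   0.79  0.25]
turn deg 0.03321062927162782 tilt err [0.  0.1] TCP rel wing0 (cover frame) mm [ -1.1   0.2 -27.4] Fcover [ 7.3  2.9 -3.9] Tz -0.1 grip 0.1295809272599433
```

View pics/scene4.png

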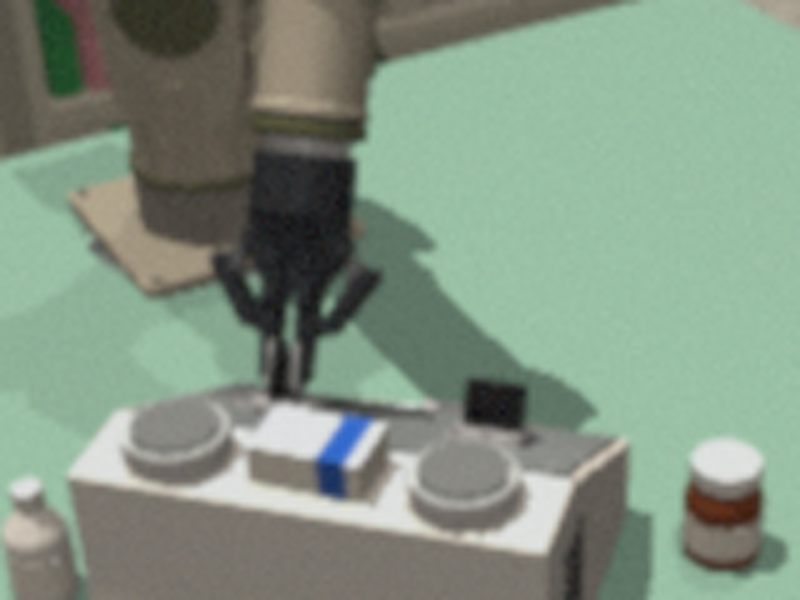

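The scene view shows the wing moved in with the fingers: its lower edge went from about row 376 to 396. TCP travel is about 12.8 mm with no hard stop felt yet, so I'll push further in small steps.

Emit:
{"op": "play_rows", "data": {"rows": [[[0.5,-0.5,-1.3],[0,0,0],8],[[0.5,-0.5,-1.3],[0,0,0],8],[[0,0,0],[0,0,0],8]]}}

```text
clock: 7.08
position: [0.4996, -0.1419, 0.131]
ee_rot: [0.9, 0.362, 0.09, 0.224]
ft_force: [-35.2, 14.0, 59.3]
grip_width: 0.132
```

Run:
```python
from h import *
stat()
```

```text
t 7.075 pos [ 0.4996 -0.1419  0.131 ] q [-0.9  -0.14  0.82  2.24  0.69  0.78  0.25]
turn deg 0.04616086460393077 tilt err [-0.05  0.01] TCP rel wing0 (cover frame) mm [ -0.7   0.7 -28.5] Fcover [ -2.6 -15.6  68.5] Tz 0.02 grip 0.13236837336234694
```

The push stopped hard at 68 N, after 12.5 to 13.9 mm of travel, which fits fully home. Easing off the load.

Emit:
{"op": "play_rows", "data": {"rows": [[[-0.7,0.7,1.8],[0,0,0],8],[[0,0,0],[0,0,0],8]]}}

```text
clock: 7.32
position: [0.4989, -0.1417, 0.1314]
ee_rot: [0.9, 0.363, 0.091, 0.224]
ft_force: [-2.5, 0.3, 14.3]
grip_width: 0.131
```

Run:
```python
from h import *
stat()
```

```text
t 7.325 pos [ 0.4989 -0.1417  0.1314] q [-0.9  -0.14  0.82  2.24  0.69  0.78  0.25]
turn deg 0.03779450348489128 tilt err [-0.01  0.11] TCP rel wing0 (cover frame) mm [ -1.1   0.3 -27.8] Fcover [ 5.  -1.6 13.6] Tz -0.01 grip 0.130961950738019
```

Emit:
{"op": "play_rows", "data": {"rows": [[[0,0,0],[2.72,-2.82,-7.36],8],[[0,0,0],[2.72,-2.82,-7.36],8],[[0,0,0],[2.72,-2.82,-7.36],8],[[0,0,0],[2.72,-2.82,-7.36],8],[[0,0,0],[0,0,0],8]]}}

```text
clock: 7.95
position: [0.4979, -0.1425, 0.1312]
ee_rot: [0.966, 0.087, 0.151, 0.189]
ft_force: [-13.0, 0.7, 23.0]
grip_width: 0.132
```

Run:
```python
from h import *
stat()
```

```text
t 7.95 pos [ 0.4979 -0.1425  0.1312] q [-0.84 -0.13  0.77  2.24  0.68  0.78 -0.32]
turn deg 33.5518037818227 tilt err [-0.03 -0.04] TCP rel wing0 (cover frame) mm [ -1.3  -1.  -28. ] Fcover [ 2.4 -8.9 24.8] Tz -0.03 grip 0.13183322550043033
```

Emit:
{"op": "play_rows", "data": {"rows": [[[-1,-0.5,0.3],[2.72,-2.82,-7.36],8],[[0,0,0],[2.72,-2.82,-7.36],8],[[0,0,0],[2.72,-2.82,-7.36],8],[[0,0,0],[2.72,-2.82,-7.36],8],[[0,0,0],[0,0,0],8]]}}

```text
clock: 8.57
position: [0.4963, -0.1427, 0.1308]
ee_rot: [0.951, -0.193, 0.199, 0.138]
ft_force: [-9.7, 2.9, 16.4]
grip_width: 0.132
```

Run:
```python
from h import *
stat()
```

```text
t 8.575 pos [ 0.4963 -0.1427  0.1308] q [-0.79 -0.13  0.72  2.25  0.67  0.77 -0.9 ]
turn deg 66.88105022648573 tilt err [-0.04 -0.04] TCP rel wing0 (cover frame) mm [ -2.3  -2.3 -27.9] Fcover [-0.1 -5.  18.7] Tz -0.07 grip 0.13201335336918332
```

Emit:
{"op": "play_rows", "data": {"rows": [[[0,0,0],[2.72,-2.82,-7.36],8],[[0,0,0],[2.72,-2.82,-7.36],8],[[0,0,0],[2.12,-2.2,-5.74],8],[[0,0,0],[0,0,0],8],[[0,0,0],[0,0,0],8]]}}

```text
clock: 9.2
position: [0.4956, -0.1423, 0.1303]
ee_rot: [0.893, -0.38, 0.222, 0.095]
ft_force: [-16.6, 4.6, 20.5]
grip_width: 0.13
```

Run:
```python
from h import *
stat()
```

```text
t 9.2 pos [ 0.4956 -0.1423  0.1303] q [-0.76 -0.12  0.69  2.25  0.66  0.77 -1.3 ]
turn deg 89.92107743109189 tilt err [-0.08 -0.09] TCP rel wing0 (cover frame) mm [ -3.2  -2.5 -27.9] Fcover [-3.5 -8.7 25.1] Tz -0.04 grip 0.1300642355278821
```

At 89.9° no stop torque shows yet. Turning a little further to find the stop.

Emit:
{"op": "play_rows", "data": {"rows": [[[0,0,0],[0.65,-0.68,-1.77],8],[[0,0,0],[0.65,-0.68,-1.77],8],[[0,0,0],[0,0,0],8]]}}

```text
clock: 9.57
position: [0.4955, -0.1423, 0.1302]
ee_rot: [0.88, -0.41, 0.225, 0.088]
ft_force: [-17.7, 4.5, 21.5]
grip_width: 0.127
```

Run:
```python
from h import *
stat()
```

```text
t 9.575 pos [ 0.4955 -0.1423  0.1302] q [-0.75 -0.12  0.68  2.25  0.66  0.77 -1.37]
turn deg 93.82332407643706 tilt err [-0.05 -0.13] TCP rel wing0 (cover frame) mm [ -3.4  -2.6 -27.9] Fcover [-3.6 -9.6 26.3] Tz 1.05 grip 0.12724462435526315
```

The torque rose to 1.05 N·m, so the fastener is at its locked stop. Releasing, then backing out along the axis.

Emit:
{"op": "play_rows", "data": {"rows": [[[0,0,0],[0,0,0],45],[[0,0,0],[0,0,0],45],[[0,0,0],[0,0,0],45],[[0,0,0],[0,0,0],45]]}}

```text
clock: 10.07
position: [0.4973, -0.1422, 0.1309]
ee_rot: [0.879, -0.41, 0.227, 0.087]
ft_force: [-0.1, -0.0, -0.8]
grip_width: 0.528
```

Run:
```python
from h import *
stat()
```

```text
t 10.075 pos [ 0.4973 -0.1422  0.1309] q [-0.75 -0.12  0.68  2.24  0.66  0.77 -1.37]
turn deg 93.89688289158136 tilt err [0.07 0.09] TCP rel wing0 (cover frame) mm [ -2.   -1.2 -27.9] Fcover [-0.4 -0.1 -0.6] Tz 0.02 grip 0.5275945473260394
```

Emit:
{"op": "play_rows", "data": {"rows": [[[-3.3,3.4,8.8],[0,0,0],45],[[-5.2,5.4,14.1],[0,0,0],45],[[-5.2,5.4,14.1],[0,0,0],45],[[-6.5,6.8,17.7],[0,0,0],45],[[-6.5,6.8,17.7],[0,0,0],45],[[-6.5,6.8,17.7],[0,0,0],45],[[-5,45,20],[0,0,0],45],[[-5,50,20],[0,0,0],45],[[-5,50,10],[0,0,0],45],[[-5,50,0],[0,0,0],45],[[-5,50,0],[0,0,0],45],[[0,0,0],[0,0,0],45]]}}

```text
clock: 11.58
position: [0.4384, 0.141, 0.2715]
ee_rot: [0.88, -0.407, 0.227, 0.086]
ft_force: [-0.6, -1.1, 0.4]
grip_width: 0.522
```

Run:
```python
from h import *
stat()
from workcell import camera
a=camera("top");b=camera("scene");cv2.imwrite("pics/top5.png",a);cv2.imwrite("pics/scene5.png",b)
cv2.imwrite("pics/top5z.png",cv2.resize(a[150:225,235:325],None,fx=8,fy=8,interpolation=cv2.INTER_CUBIC))
cv2.imwrite("pics/scene5z.png",cv2.resize(b[175:270,155:315],None,fx=5,fy=5,interpolation=cv2.INTER_CUBIC))
```

```text
t 11.575 pos [0.4384 0.141  0.2715] q [-0.98 -0.15  0.18  1.98  0.53  1.35 -1.79]
turn deg 93.60118993632928 tilt err [0.12 0.24] TCP rel wing0 (cover frame) mm [-152.2  152.8  211.2] Fcover [ 0.5 -1.2  0.1] Tz -0.05 grip 0.5223221143822102
```

View pics/top5z.png

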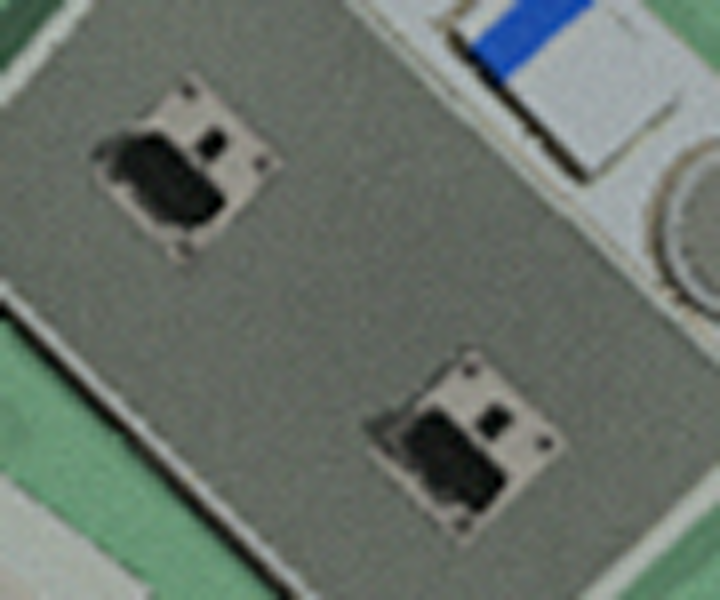

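View pics/scene5z.png

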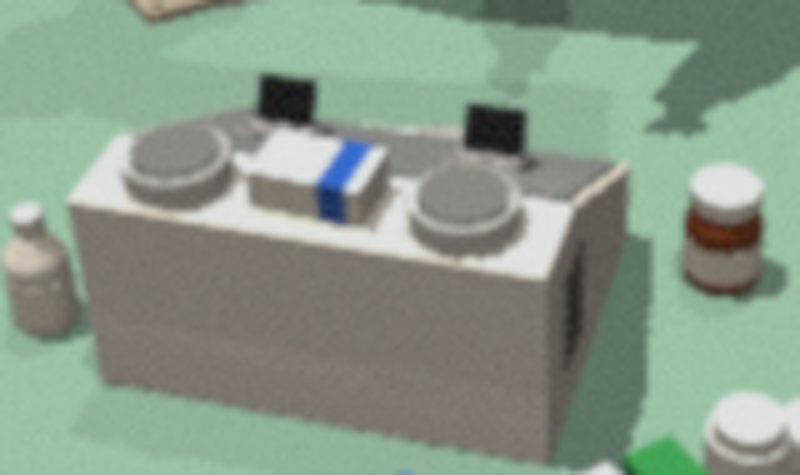

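View pics/top5.png

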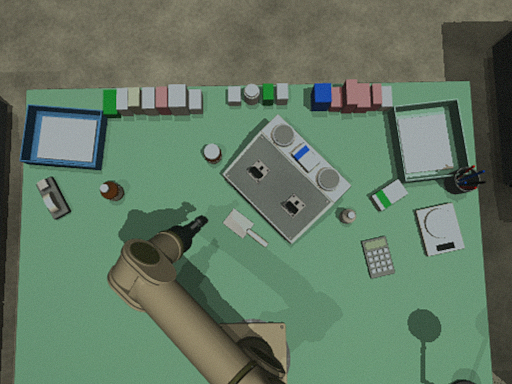

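Both wings now lie parallel at (256,172) and (291,208), and the scene view shows the repaired one lower. Checking angle and height numerically before handing in.

Run:
```python
from h import *
m={}
for nm,box in(("top",(240,155,310,222)),("scene",(198,180,268,212))):
    i=cv2.imread(f"pics/{nm}5.png").max(2);x0,y0,x1,y1=box
    G=cv2.resize(i[y0:y1,x0:x1],None,fx=8,fy=8,interpolation=cv2.INTER_CUBIC)
    for c in cv2.findContours((G<40).astype('uint8'),0,2)[0]:
        if cv2.contourArea(c)/64<30: continue
        M=cv2.moments(c);r=cv2.minAreaRect(c);an=.5*np.degrees(np.arctan2(2*M['mu11'],M['mu20']-M['mu02']))
        m.setdefault(nm,[]).append(((M['m10']/M['m00']+.5)/8-.5+x0,(M['m01']/M['m00']+.5)/8-.5+y0));print(nm,m[nm][-1],an)
t=sorted(m["top"]);s=sorted(m["scene"])
L,e=tri(("top",*t[0]),("scene",*s[1]));O,e2=tri(("top",*t[1]),("scene",*s[0]))
print("open-lock in cover frame mm",np.round(Rc.T@(O-L)*1e3,1),e,e2)
a,b=[cv2.imread(f"pics/top{k}.png").astype(int) for k in(0,5)]
```

```text
top (291.1608610742367, 207.2112754858913) 44.22106469364184
top (255.60262088199693, 172.14993088952139) 40.48101458228851
scene (253.57053631614426, 200.61948095719583) 11.702186204607335
scene (211.82030800707807, 194.6892197522672) 13.929905657033064
open-lock in cover frame mm [ 2.000e-01 -1.602e+02 -1.000e-01] 2.1341578273023427 2.6739295637107547
```

```bash
python3 -c "
from workcell import manip;print(manip.hand_in())"
```

```text
the job is handed in; nothing more can be done
None
```

The open fastener (the right-hand one as seen from the robot) is now pushed home and locked like the other one, and the job is handed in at about 11.7 s.

**What I did:** I gripped the wing and turned it counter-clockwise about 67° into line with the slot. I then pushed it in until it stopped hard, with a peak of about 68 N at the wrist. Next I turned it clockwise until the torque rose to about 1 N·m at the stop. I let go, backed out along its axis and moved the arm clear.

**Last checks:**
- **Height and position:** measured from both cameras, the two wings are level to 0.1 mm along the axis and 160.2 mm apart, which matches 160 mm.
- **Wing angle:** the two wings look parallel in the top view, but the image moments disagree by about 4° (44.2° against 40.5°). I put this down to shadow in the dark blobs, because the turn had already reached its stop.
- **Other fastener and loose things:** the other fastener's image position is unchanged (255.6, 172.1). The loose things look where they were, judged by eye rather than measured.
- **Contact:** at the last reading the wrist force was about 1 N, with the arm well clear of the machine.

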